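# Hold the inspection microscope over the chip

## Task

Draw the handheld microscope (the square-bodied instrument, not the round pump) out of its leaning holder, turn it so that its lens looks straight down, and hold it centred over the large square chip on the circuit board, with the lens about 45 mm above the chip. Do not touch the board, and leave everything else on the bench where it is. Finish while still holding the microscope steady there: do not put it down or let go.

Things in the scene. Friction and masses are not known exactly. Their poses are not given: they have to be found in the camera images.
- microscope: Loose handheld microscope, 135 mm long, 0.15 kg. Origin: centre of the lens face; z runs from lens to tail (up when the lens looks down). Round lens nose 28 mm across to z = 14 mm, square black body 34 x 34 mm to z = 88, then a grey tail to z = 135: 34 mm along x, 28 mm along y between two flat faces, to be gripped. Starts lens down in holder_a, leaning 45 degrees, y level, 85 mm standing out.
- lens (a point): Centre of the microscope's lens face (its origin).
- tail (a point): On the microscope's axis in the middle of the grip part of the tail: 115 mm from the lens face and 20 mm short of the tail's end. Axes as the microscope's.
- holder_a: Fixed bare aluminium holder of the microscope, in either of two places: square sleeve, inside 37 x 37 mm, 50 mm deep, walls 4.5 mm, leaning 45 degrees on a foot 11 mm high (x -55 to 45, y -40 to 40 mm). Origin on the table under the centre of the sleeve's inner floor, which is 34 mm up. The sleeve's axis rises towards the holder's own -x, (-0.707, 0, 0.707), roughly towards the robot's left; things slide out along it.
- holder_b: Fixed bare aluminium holder of the pump, in either of two places: square sleeve, inside 37 x 37 mm, 50 mm deep, walls 4.5 mm, leaning 45 degrees on a foot 11 mm high (x -55 to 45, y -40 to 40 mm). Origin on the table under the centre of the sleeve's inner floor, which is 34 mm up. The sleeve's axis rises towards the holder's own -x, (-0.707, 0, 0.707), roughly towards the robot's left; things slide out along it.
- pump: Loose round desoldering pump (bystander), a 32 mm bright metal tube with a thin plunger and a round black cap, 147 mm long, leaning in holder_b. Origin at its lower end, z towards the cap.
- board: Fixed tan circuit board, 150 (x) x 95 (y) mm, on 10 mm standoffs on a thin grey mat; its top lies 16 mm above the table, and its tallest part (a yellow and dark transformer) is 38 mm above the table. Origin under its centre, 3 mm above the table. It may be turned any way.
- chip (a point): Centre of the top of the large flat square black chip with metal legs on all four sides, 28 x 28 mm and 5 mm thick, on the board, 40 mm along the board's x and 10 mm along its y from its centre, 21 mm above the table; z up. The other black parts are round cans or a long terminal block.
- meter: Loose handheld meter with a dial, lying flat (bystander), 170 x 82 x 42 mm; origin under its centre.
- spool: Loose solder spool (bystander), 56 mm across, 32 mm high; origin under its centre.
- dispenser: Loose square white bottle with a steel cap (bystander), 62 x 62 x 103 mm; origin under its centre.
- driver: Loose screwdriver lying on the table (bystander), 170 mm long; x along its length.
- tray: Loose metal tray with salvaged parts (bystander), 90 x 120 x 25 mm; origin under its centre.
- tin: Loose flat round steel tin (bystander), 66 mm across, 28 mm high; origin under its centre.
- holder_a_mouth (a point): Centre of the mouth of holder_a's sleeve, 50 mm up the axis from its inner floor, 69 mm above the table.
Mind the look-alikes: they are no part of the job. What is shaped like the microscope but red or white is not meant.

How it is judged:
On the way:
1. the microscope is gripped and drawn clear of its holder (distance between lens and holder_a_mouth above 0.08 m and height (world z) of lens above 0.06 m and contact force between microscope and the fingers above 1 N and contact force between microscope and holder_a below 0.3 N), for 0.2 s.
At the end, for the whole second after the job is handed in: The microscope is held by the gripper's fingers and touches nothing else of the scene; its z axis is within 0.16 rad (9 degrees) of straight up, the lens is within 14 mm sideways of the chip's centre and 25 to 65 mm above its top; it is at rest; no other loose thing has moved more than 30 mm (horizontal distance between lens and chip below 0.014 m and z of lens in the frame of chip between 0.025 and 0.065 m and angle between microscope's own z axis and vertical below 0.16 rad and linear speed of microscope below 0.02 m/s and angular speed of microscope below 0.15 rad/s and contact force between microscope and the fingers above 2 N and contact force between microscope and board below 0.3 N and contact force between microscope and holder_a below 0.3 N and contact force between microscope and holder_b below 0.3 N and contact force between microscope and pump below 0.3 N and contact force between microscope and meter below 0.3 N and contact force between microscope and spool below 0.3 N and contact force between microscope and dispenser below 0.3 N and contact force between microscope and driver below 0.3 N and contact force between microscope and tray below 0.3 N and contact force between microscope and tin below 0.3 N and distance of each of pump, meter, spool, dispenser, driver, tray, tin from where it was at the start of the episode below 0.03 m); the arm keeps its last pose, push and grip.
It fails at once if the board is touched, by the microscope or the robot (contact force between any of microscope, the arm, the fingers and board above 1 N).
It fails at once if another loose thing is shifted by more than 30 mm (distance of any of pump, meter, spool, dispenser, driver, tray, tin from where it was at the start of the episode above 0.03 m).
It also fails if it takes over 38 s, if anything falls off the work surface, if the arm or the gripper's body presses on something with over 40 N, if the wrist force passes 120 N, or if a joint passes its speed limit or range.

## Robot

A 6-joint arm with a two-finger parallel gripper is mounted at the origin on the work surface. World frame = base frame: x ahead of the robot, y to its left, z up, the work surface at z = 0. Lengths are in m, angles in rad, forces in N, time in s.
With the tool pointing down it reaches from about 0.325 to 0.875 m from the base axis. Payload 4.4 kg.
Tool frame: the origin (TCP) lies on the centre line of the jaws, within the pads' length; the fingertips stand 8 mm ahead of it and the grasp point (between the pads) lies 11 mm behind it; z points along the fingers, x is the direction in which the jaws open and shut, and the axes are right-handed (so a half turn about z gives the same grasp; the last joint's range is limited). The gripper opens to 85 mm and grips with 20 to 120 N. Pads are 22 mm wide; open, the fingers measure 114 mm over their backs; the gripper's body (76 mm by 85 mm) begins 54 mm behind the grasp point. The pads swing forward as they close: fully open they stand 13 mm farther back than shut.
Start: joints at [1.127, 0.207, 1.542, -0, 1.393, -0.15], TCP at [0.166, 0.551, 0.239] pointing down, gripper open.
Joint ranges: [-2.73, 2.73], [-0.86, 2.22], [0.23, 2.46], [-1.11, 4.25], [0.08, 2.63], [-2.82, 2.82]. Speed limits (rad/s): [2.79, 2.79, 3.14, 3.14, 3.14, 3.14].

## Interface

Orientations are given as [roll, pitch, yaw] about the fixed x, y, z axes, in that order (R = Rz(yaw) Ry(pitch) Rx(roll)).
In Python, from station import env gives the robot as it stands.
- The arm moves only by the tool arm_command, never from a script. Its argument "rows" is a list of rows, each a list of 3 entries, a list of its own where there are three numbers: the opening, from 0 (shut) to 1 (fully open), then the shift along the world's x, y, z in cm, then the turn about the world's z in degrees. In form: [[jaw, [x, y, z], spin], ...]. A call has 1 to 8 rows; each row is the pose to reach, as a shift and turn from the pose commanded when the call began; what a row does not reach only later rows make up. A row lasts 1/10 s, in which the tool goes at most 50 mm and 8.59 degrees, less where a joint would pass 70% of its speed; a pose out of reach is approached as far as the arm can. A call with a gripper value outside its range is refused whole. The fingers move at their own pace and stop on an object; "grip_force" is the grip in N (left out, the last holds). Time passes only in rows, so rows that repeat a pose let the fingers close. It gives the time, the measured TCP pose, the force and the opening at its end, in the units of the state.
- env.state(): the state, without advancing time (a new reading comes with each control period).
- env.read_camera(name): name is "side" or "top" or "wrist"; returns a dict with "pixels" (384x512x3 uint8, red, green, blue), "camera_matrix" (3x3 intrinsics, pixels), "extrinsics" (4x4, takes a point from camera to world coordinates). Camera axes: x right, y down, z forward; pixel columns grow to the right and rows downward; lengths in m; the calibration is good to about 2 mm. A picture is of the moment at which its call begins. There is no depth.
- env.sign_off(): hands the job in, once; it reports no verdict.
Trained networks look in the newest picture that a camera, given by its name, has taken for a name from the list of things; names that differ only in an ending like _2 or _b are one class to them, and where a whole thing is asked for, a point or a joint stands for the part that bears it (a point fixed in the world has none). Each returns a list of dicts, best first, with "conf" (0 to 1); they miss things now and then, are a little off and sometimes report something else, mostly with a low value. They report only what shows in the picture. A call takes as long as a camera call. They do not tell look-alikes from the thing itself.
- env.masks_of(camera, query): "region" (384x512 bool, what is visible of it) and "point" ([column, row] in pixels, amid what is visible of it).
The state is a dict: "clock": time; "joint_positions": joint angles; "qd": joint speeds; "tau": joint torques, N m; "ee_pos": TCP position; "eef_rot": TCP orientation; "ft_force": force on the tool from outside, world axes, zero at the start; "moment": the same for the moment, N m; "width": finger opening in m.
Only numpy, scipy, OpenCV 4.12 (cv2) and the standard library are available. Lean on these libraries where they do the work, as an engineer would, in place of code of your own. Each camera call takes 0.05 s, during which the arm holds its last target.

## Working session

There is one attempt and no reset: what is moved stays moved. The work goes in short steps, Python scripts to look and compute and a tool call to move; the robot and the scene stay as the last step left them, time stands still between calls to the robot, and variables do not carry over. Pictures are saved under pics/ and viewed, and the job is handed in when it is done.

Besides the shell and the picture viewer there is one more tool, called after ">>>" as a command line: name --argument value ..., lists and objects as JSON in quotes. arm_command: Moves the arm, as the interface text tells. Its arguments: {"type":"object","properties":{"rows":{"type":"array"},"grip_force":{"type":"number"}},"required":["rows"]}

```bash
ls; mkdir -p pics
cat > h.py <<'E'
import numpy as np, cv2
from station import env
def snap(c,name):
    d=env.read_camera(c); cv2.imwrite(f'pics/{name}.png',d['pixels'][:,:,::-1]); 
    return d
def ray(d,p):
    K=np.array(d['camera_matrix']);E=np.array(d['extrinsics'])
    v=E[:3,:3]@np.linalg.inv(K)@np.array([p[0],p[1],1.]);return E[:3,3],v/np.linalg.norm(v)
def atz(d,p,z):
    o,v=ray(d,p);return o+v*(z-o[2])/v[2]
def tri(l):
    A=0;b=0
    for o,v in l:
        M=np.eye(3)-np.outer(v,v);A=A+M;b=b+M@o
    x=np.linalg.solve(A,b);return x,[np.linalg.norm((np.eye(3)-np.outer(v,v))@(x-o)) for o,v in l]
def proj(d,X):
    K=np.array(d['camera_matrix']);E=np.linalg.inv(np.array(d['extrinsics']))
    c=K@(E[:3,:3]@np.array(X)+E[:3,3]);return c[:2]/c[2]
E
python3 - <<'E'
from h import *
import pickle
D={}
for c in ['side','top','wrist']:
    d=snap(c,c+'0');D[c]=d
    print(c,np.round(d['extrinsics'],3).tolist(),np.round(d['camera_matrix'],1).tolist())
    for q in ['microscope','tail','holder_a','pump','board','chip','meter','spool','dispenser','driver','tray','tin']:
        for m in env.masks_of(c,q)[:4]:
            print(q,np.round(m['conf'],2),np.round(m['point']),m['region'].sum())
pickle.dump(D,open('D0.pkl','wb'))
print(env.state())
E
```

```text
pics
side [[0.965, 0.171, -0.198, 0.626], [0.261, -0.603, 0.754, -0.812], [0.01, -0.779, -0.627, 0.706], [0.0, 0.0, 0.0, 1.0]] [[360.1, 0.0, 250.2], [0.0, 360.1, 187.5], [0.0, 0.0, 1.0]]
microscope 0.67 [123. 247.] 817
microscope 0.61 [306. 189.] 430
microscope 0.55 [351. 340.] 1462
tail 0.95 [303. 186.] 412
tail 0.87 [357. 338.] 1577
tail 0.55 [122. 246.] 869
tail 0.24 [372. 207.] 990
holder_a 0.81 [280. 310.] 1866
holder_a 0.59 [291. 220.] 1060
holder_a 0.43 [195. 291.] 2079
holder_a 0.18 [374. 209.] 985
pump 0.63 [290. 267.] 457
board 0.62 [290. 162.] 790
chip 0.82 [290. 163.] 804
meter 0.88 [360. 257.] 2211
spool 0.54 [245. 196.] 331
dispenser 0.93 [373. 206.] 1006
driver 0.54 [235. 238.] 349
tray 0.57 [195. 293.] 2052
tray 0.53 [364. 256.] 2247
tin 0.81 [365. 167.] 306
top [[0.025, -0.984, 0.177, 0.223], [-1.0, -0.022, 0.015, -0.078], [-0.011, -0.177, -0.984, 1.289], [0.0, 0.0, 0.0, 1.0]] [[406.9, 0.0, 252.1], [0.0, 406.9, 188.6], [0.0, 0.0, 1.0]]
microscope 0.86 [359. 106.] 424
microscope 0.86 [332. 289.] 523
microscope 0.83 [250. 141.] 307
microscope 0.43 [295. 190.] 242
tail 
[... 804 characters left out ...]
d 0.69 [ 98. 378.] 305
chip 0.62 [ 97. 380.] 321
{'clock': 1.95, 'joint_positions': array([ 1.12752442e+00,  2.06583147e-01,  1.54150002e+00,  1.47060231e-06,
        1.39350001e+00, -1.50515065e-01]), 'qd': array([-0.00249367,  0.00126044, -0.00020458,  0.00048929, -0.00121098,
       -0.00047138]), 'tau': array([-1.99071401e-04, -3.83027172e+01, -2.91966444e+01, -1.15345806e-04,
        6.28750840e-04, -1.32223064e-05]), 'ee_pos': array([0.16596083, 0.55053181, 0.23929124]), 'eef_rot': array([-3.14159264e+00, -9.58114431e-06,  1.27803922e+00]), 'ft_force': array([ 0.30492296, -0.15741773, -0.31790814]), 'moment': array([-0.00020394,  0.03950042, -0.01861606]), 'width': 0.08578574103463794}
```

View pics/side0.png

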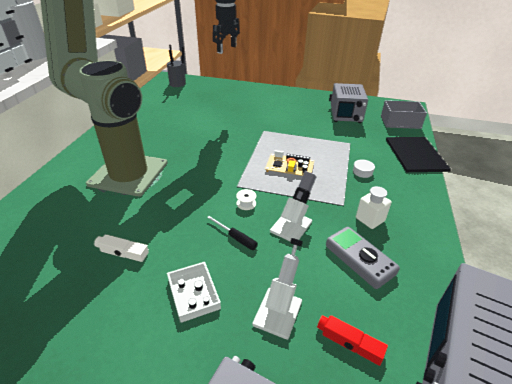

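View pics/top0.png

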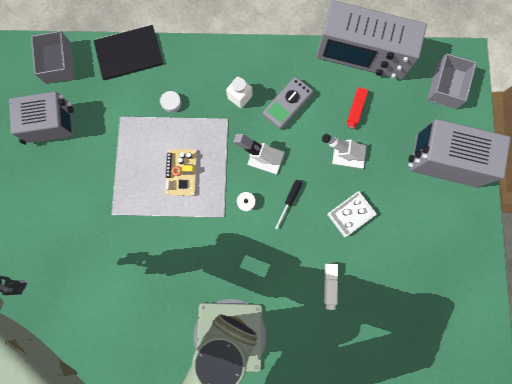

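Run:
```python
import cv2
a=cv2.imread('pics/top0.png')[90:240,130:390]
cv2.imwrite('pics/top0z.png',cv2.resize(a,None,fx=3,fy=3,interpolation=cv2.INTER_CUBIC))
a=cv2.imread('pics/side0.png')[130:384,150:420]
cv2.imwrite('pics/side0z.png',cv2.resize(a,None,fx=2.3,fy=2.3,interpolation=cv2.INTER_CUBIC))
```

```text
(no output)
```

View pics/top0z.png

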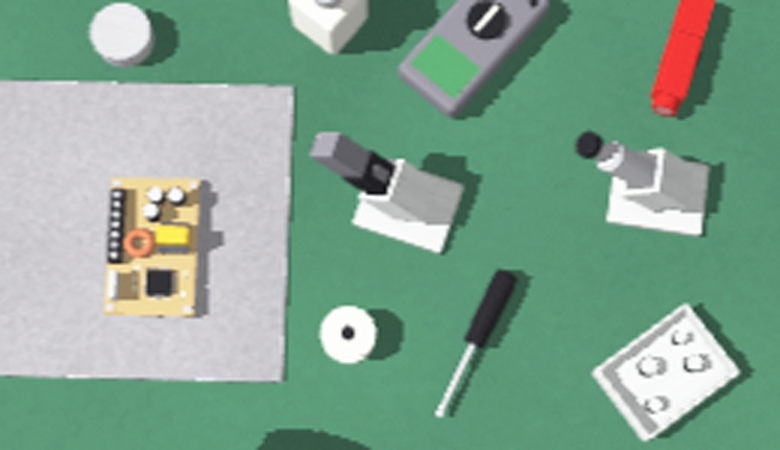

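View pics/side0z.png

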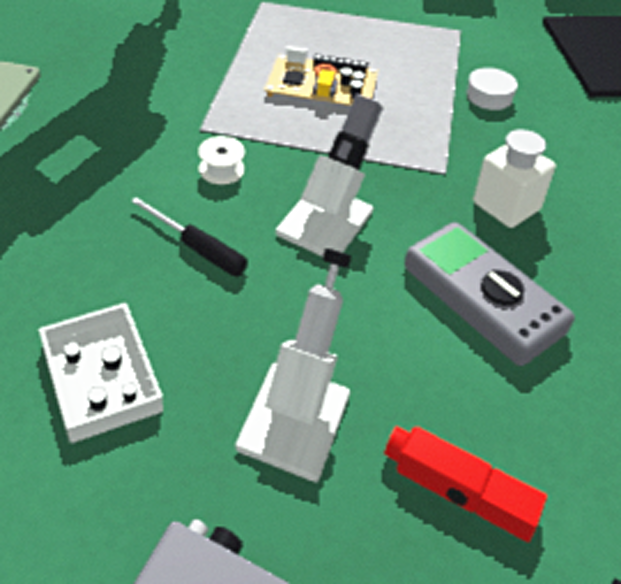

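Run:
```python
from h import *
import pickle
D=pickle.load(open('D0.pkl','rb'))
t,s=D['top'],D['side']
tz=lambda u,v:(130+u/3,90+v/3)
sz=lambda u,v:(150+u/2.3,130+v/2.3)
print('chip',tri([ray(t,tz(160,283)),ray(s,sz(293,76))]),atz(t,tz(160,283),.021))
print('tail end',tri([ray(t,tz(326,150)),ray(s,sz(366,108))]))
print('mouth hi', atz(t,tz(400,165),.08))
print('foot',atz(t,tz(353,222),.011),atz(t,tz(442,252),.005),atz(t,tz(463,184),.05))
print('spool',atz(t,(246,202),.03)); print('disp',atz(t,(240,88),.1)); print('pump cap',atz(t,(326,138),.14)); print('meter',atz(t,(289,103),.04));print('tin',atz(t,(170,100),.03))
```

```text
chip (array([0.46142111, 0.16116431, 0.02068223]), [np.float64(0.001870285583694141), np.float64(0.0018702855836940405)]) [0.45956064 0.16043157 0.021     ]
tail end (array([ 0.58145076, -0.01577731,  0.11675375]), [np.float64(0.0010454157292865865), np.float64(0.0010454157292862597)])
mouth hi [ 0.57724116 -0.09056312  0.08      ]
foot [ 0.53284795 -0.04201313  0.011     ] [ 0.50328638 -0.13840486  0.005     ] [ 0.56681964 -0.15726886  0.05      ]
spool [ 0.40614203 -0.04057104  0.03      ]
disp [ 0.75336638 -0.01422806  0.1       ]
pump cap [ 0.5848487  -0.27298737  0.14      ]
meter [ 0.73162255 -0.17129424  0.04      ]
tin [0.73819702 0.21790984 0.03      ]
```

>>> arm_command --rows '[[1, [39, -58, 3], -90], [1, [39, -58, 3], -90], [1, [39, -58, 3], -90], [1, [39, -58, 3], -90], [1, [39, -58, 3], -90], [1, [39, -58, 3], -90], [1, [39, -58, 3], -90], [1, [39, -58, 3], -90]]' --grip_force 30

```text
clock: 2.75
ee_pos: [0.3898, 0.2172, 0.2569]
eef_rot: [-3.141, -0.001, 0.072]
ft_force: [0.9, 0.7, -0.3]
width: 0.0855
```

>>> arm_command --rows '[[1, [17, -25, 1], -21.5], [1, [17, -25, 1], -21.5], [1, [17, -25, 1], -21.5], [1, [17, -25, 1], -21.5], [1, [17, -25, 1], -21.5], [1, [17, -25, 1], -21.5], [1, [17, -25, 1], -21.5], [1, [17, -25, 1], -21.5]]'

```text
clock: 3.55
ee_pos: [0.5592, -0.0322, 0.266]
eef_rot: [-3.141, 0.001, -0.3]
ft_force: [-0.5, 0.2, -0.2]
width: 0.0854
```

Run:
```python
from h import *
import pickle
D={}
for c in ['side','top','wrist']:
    d=snap(c,c+'1');D[c]=d
pickle.dump(D,open('D1.pkl','wb'))
cv2.imwrite('pics/wrist1z.png',cv2.resize(D['wrist']['pixels'][:,:,::-1],(768,576),interpolation=cv2.INTER_CUBIC))
s=env.state();print(s['clock'],s['ee_pos'],s['eef_rot'])
```

```text
3.7 [ 0.55819476 -0.02981621  0.26632639] [-3.14127159e+00  8.03295082e-04 -2.95810872e-01]
```

View pics/wrist1z.png

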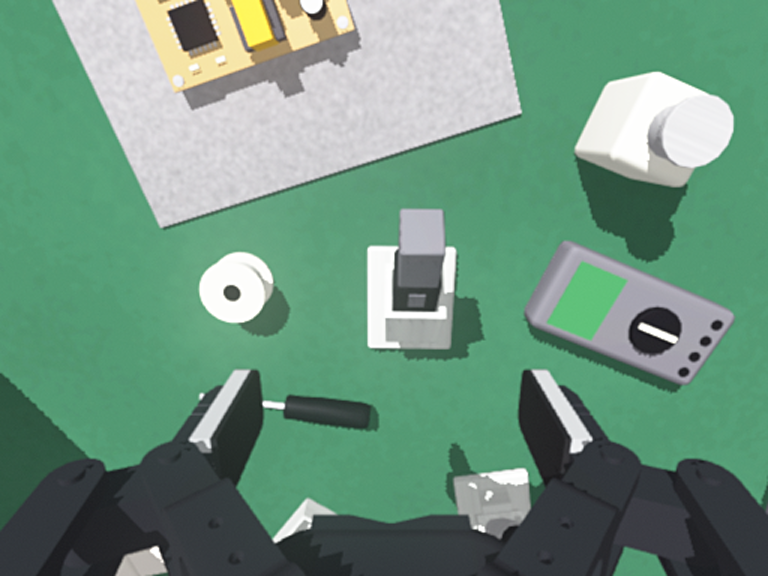

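Run:
```python
from h import *
import pickle
from scipy.optimize import least_squares
D=pickle.load(open('D1.pkl','rb'));D0=pickle.load(open('D0.pkl','rb'))
w=D['wrist'];print(np.round(w['extrinsics'],3).tolist())
z=lambda u,v:np.array([(u+.5)/1.5-.5,(v+.5)/1.5-.5])
foot=[((-.055,-.04,.011),z(368,247)),((-.055,.04,.011),z(455,247)),((.045,-.04,.011),z(369,347)),((.045,.04,.011),z(452,347))]
r=.7071
def mic(x,y,s): return (x*r-s*r,y,.034+x*r+s*r)  # x along n
ends=[(mic(-.017,-.014,.135),z(401,210)),(mic(-.017,.014,.135),z(443,210)),(mic(.017,-.014,.135),z(399,253)),(mic(.017,.014,.135),z(442,253))]
def W(p,q):
    c,s=np.cos(p[2]),np.sin(p[2]);return np.array([p[0]+c*q[0]-s*q[1],p[1]+s*q[0]+c*q[1],q[2]])
def fit(L,p0=(.55,-.1,-1.87)):
    f=lambda p:np.concatenate([proj(w,W(p,q))-m for q,m in L])
    s=least_squares(f,p0);return s.x,np.round(s.fun,1)
for L in (foot,ends,foot+ends):
    for fl in (0,1):
        LL=[((q[0],-q[1],q[2]),m) for q,m in L] if fl else L
        p,f=fit(LL);print(fl,p,f)
p,_=fit(foot+ends)
if abs(_).max()>5: p,_=fit([((q[0],-q[1],q[2]),m) for q,m in foot+ends])
print('grip',W(p,mic(0,0,.115)),'mouth',W(p,(-.0354,0,.069)), 'end',W(p,mic(0,0,.135)))
t,s=D0['top'],D0['side']
print('end expected px top zoom',(proj(t,W(p,mic(0,0,.135)))-[130,90])*3,'side zoom',(proj(s,W(p,mic(0,0,.135)))-[150,130])*2.3)
# chip from wrist with two views
print('chip w', atz(w,z(193,25),.021)); print(tri([ray(w,z(193,25)),ray(t,(183.3,184.3)),ray(s,(150+293/2.3,130+76/2.3))]))
```

```text
[[0.956, -0.276, -0.095, 0.582], [-0.292, -0.907, -0.305, 0.048], [-0.002, 0.319, -0.948, 0.401], [0.0, 0.0, 0.0, 1.0]]
0 [ 0.55514133 -0.10293551 -1.86341086] [-0.9 -0.3  1.  -0.4 -0.1  0.5  0.   0.4]
1 [ 0.55409081 -0.10546871 -1.91384705] [ 60.7   3.  -57.    0.3  53.4   3.3 -57.2   0.9]
0 [ 0.55153073 -0.10279326 -1.90497431] [-1.4 -1.9  0.2 -0.7 -0.8  0.7  1.8  1.9]
1 [ 0.58184188  0.08048651 -4.70680396] [  2.5  29.5   2.3  21.2  -3.3 -17.4  -1.1 -26.9]
0 [ 0.55486174 -0.10358623 -1.86896925] [-0.7  0.1  1.1  0.2 -0.4  0.8 -0.3  1.  -1.8 -1.6 -0.2 -1.6 -0.3  1.
  2.3  1. ]
1 [ 0.55378374 -0.10439766 -1.88094398] [ 59.    1.4 -58.8   0.5  54.1   1.9 -56.6   1.2  28.3  -0.2 -29.3  -0.6
  31.2   2.4 -28.8   2. ]
grip [ 0.57875043 -0.02585784  0.1153165 ] mouth [ 0.56526135 -0.06974826  0.069     ] end [ 0.58290499 -0.01233985  0.1294585 ]
end expected px top zoom [321.74487068 143.69210212] side zoom [367.97556206  98.08495334]
chip w [0.46219452 0.16340075 0.021     ]
(array([0.46161691, 0.1624972 , 0.01990216]), [np.float64(0.0012269338540319458), np.float64(0.002388096189963722), np.float64(0.0014486734130188445)])
```

>>> arm_command --rows '[[1, [2.1, 0.4, -3], 0], [1, [2.1, 0.4, -8], 0], [1, [2.1, 0.4, -12], 0], [1, [2.1, 0.4, -15], 0], [1, [2.1, 0.4, -16.2], 0], [1, [2.1, 0.4, -16.2], 0], [1, [2.1, 0.4, -16.2], 0]]' --grip_force 30

```text
clock: 4.4
ee_pos: [0.5811, -0.0266, 0.1062]
eef_rot: [-3.141, -0.003, -0.296]
ft_force: [0.2, -0.0, 0.8]
width: 0.0858
```

Run:
```python
from h import *
D={}
d=snap('wrist','wrist2');e=snap('side','side2')
a=cv2.resize(d['pixels'][:,:,::-1],(512,384)); b=cv2.resize(e['pixels'][130:280,220:380,::-1],(410,384),interpolation=cv2.INTER_CUBIC)
cv2.imwrite('pics/c2.png',cv2.resize(np.hstack([a,b]),(800,333)))
s=env.state();print(s['clock'],s['ee_pos'],s['eef_rot'])
```

```text
4.5 [ 0.58191352 -0.02716403  0.1071517 ] [-3.1410649  -0.00499337 -0.29677867]
```

View pics/c2.png

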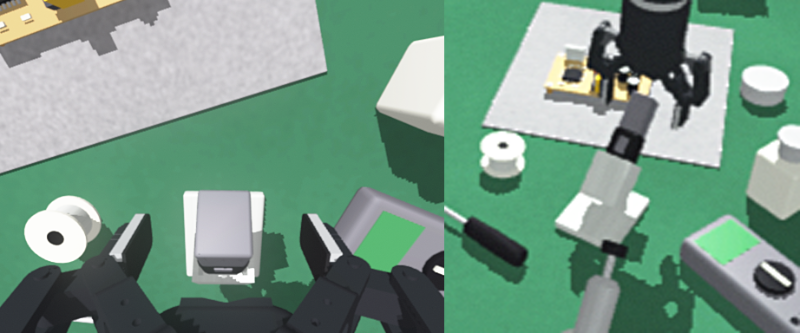

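>>> arm_command --rows '[[0, [0, 0, 0], 0], [0, [0, 0, 0], 0], [0, [0, 0, 0], 0], [0, [0, 0, 0], 0], [0, [0, 0, 0], 0], [0, [0, 0, 0], 0], [0, [0, 0, 0], 0], [0, [0, 0, 0], 0]]' --grip_force 50

```text
clock: 5.3
ee_pos: [0.5799, -0.0271, 0.1047]
eef_rot: [-3.142, 0.0, -0.297]
ft_force: [-1.6, -0.0, 4.4]
width: 0.0277
```

Run:
```python
from h import *
s=env.state();print(s)
d=snap('wrist','wrist3');e=snap('side','side3')
a=cv2.resize(d['pixels'][:,:,::-1],(512,384)); b=cv2.resize(e['pixels'][130:280,220:380,::-1],(410,384),interpolation=cv2.INTER_CUBIC)
cv2.imwrite('pics/c3.png',cv2.resize(np.hstack([a,b]),(800,333)))
```

```text
{'clock': 5.3, 'joint_positions': array([-1.95719297e-01,  3.60770671e-01,  1.64451207e+00,  5.68418615e-05,
        1.13650903e+00,  1.01696745e-01]), 'qd': array([ 0.00073991,  0.00097733,  0.00133451,  0.0015149 , -0.00093936,
        0.00028697]), 'tau': array([ -0.30908952, -38.79052162, -24.82481718,  -0.05324384,
        -0.7836001 ,  -0.15936517]), 'ee_pos': array([ 0.57992653, -0.0270807 ,  0.10474867]), 'eef_rot': array([-3.14156157e+00,  2.03322633e-04, -2.97439961e-01]), 'ft_force': array([-1.59260229e+00, -1.01967705e-04,  4.36073009e+00]), 'moment': array([ 0.01437804,  0.47255012, -0.19475037]), 'width': 0.027672088316948427}
```

View pics/c3.png

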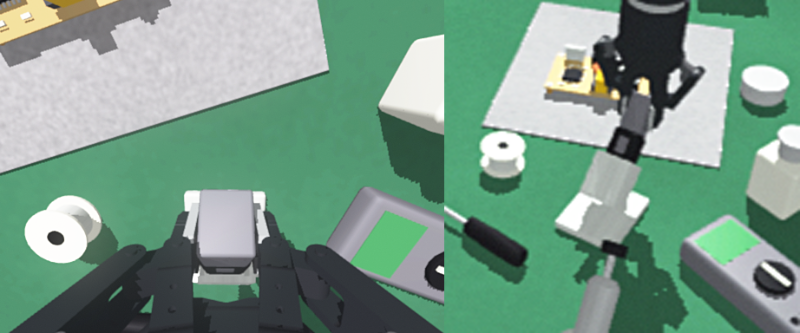

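>>> arm_command --rows '[[0, [0.2, 0.7, 0.7], 0], [0, [0.5, 1.6, 1.7], 0], [0, [0.9, 2.9, 3.0], 0], [0, [1.3, 4.2, 4.4], 0], [0, [1.7, 5.5, 5.8], 0], [0, [2.1, 6.8, 7.1], 0], [0, [2.1, 6.8, 7.1], 0], [0, [2.1, 6.8, 7.1], 0]]' --grip_force 50

```text
clock: 6.2
ee_pos: [0.6012, 0.0416, 0.1759]
eef_rot: [3.141, -0.001, -0.296]
ft_force: [-0.4, -0.2, -2.3]
width: 0.0276
```

```bash
cat > look.py <<'E'
import sys
from h import *
import pickle
n=sys.argv[1]
s=env.state();print(s['clock'],s['ee_pos'],s['eef_rot'],s['ft_force'],s['moment'],s['width'])
D={c:env.read_camera(c) for c in ('wrist','side','top')}
pickle.dump(D,open(n+'.pkl','wb'))
a=cv2.resize(D['wrist']['pixels'][:,:,::-1],(512,384)); b=cv2.resize(D['side']['pixels'][90:280,210:380,::-1],(344,384),interpolation=cv2.INTER_CUBIC)
cv2.imwrite('pics/'+n+'.png',cv2.resize(np.hstack([a,b]),(800,359)))
E
python3 look.py c4
```

```text
6.2 [0.60119934 0.04155164 0.17590263] [ 3.14147478e+00 -8.38405553e-04 -2.95833251e-01] [-0.36888748 -0.23766384 -2.27516542] [ 0.07022352 -0.03994487  0.04826596] 0.0275510313605326
```

View pics/c4.png

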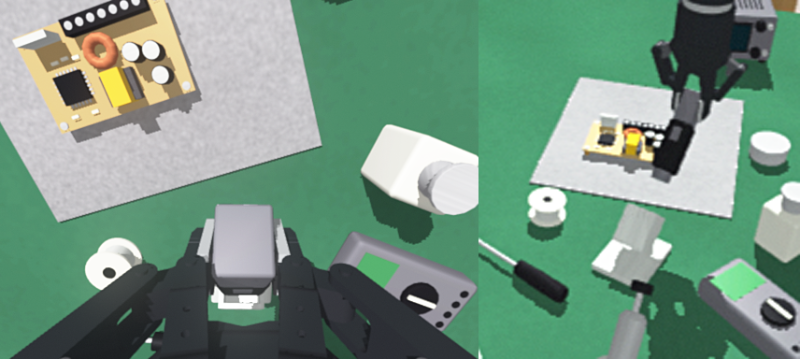

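>>> arm_command --rows '[[0, [0, 0, 0], 0], [0, [0, 0, 0], 0], [0, [0, 0, 0], 0], [0, [0, 0, 0], 0]]' --grip_force 20

```text
clock: 6.75
ee_pos: [0.6009, 0.0407, 0.1753]
eef_rot: [3.142, 0.0, -0.298]
ft_force: [0.4, 0.1, -1.5]
width: 0.0273
```

```bash
python3 look.py c5
```

```text
6.75 [0.60090201 0.04066031 0.17529994] [ 3.14153400e+00  2.59744819e-04 -2.97606750e-01] [ 0.40865421  0.14606098 -1.49590306] [ 0.06395057 -0.01076283 -0.00462807] 0.027276407932783575
```

View pics/c5.png

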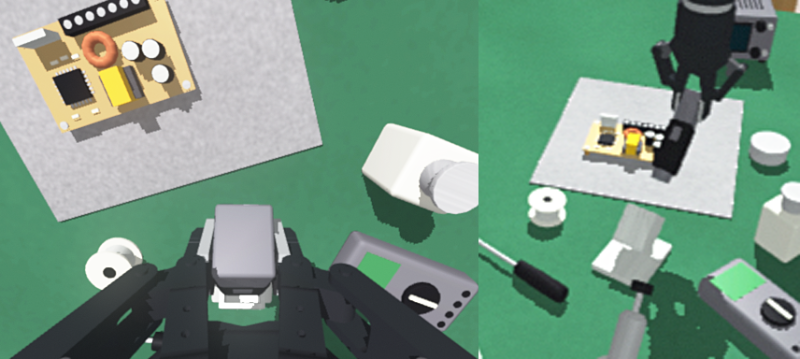

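>>> arm_command --rows '[[0, [-0.4, -1.3, -1.4], 0], [0, [-0.8, -2.6, -2.7], 0], [0, [-1.1, -3.6, -3.8], 0], [0, [-1.4, -4.5, -4.7], 0], [0, [-1.4, -4.5, -4.7], 0], [0, [-1.4, -4.5, -4.7], 0]]' --grip_force 20

```text
clock: 7.5
ee_pos: [0.5894, -0.0016, 0.1311]
eef_rot: [-3.133, -0.004, -0.3]
ft_force: [0.9, 9.2, 9.4]
width: 0.0276
```

```bash
python3 look.py c6
```

```text
7.5 [ 0.58944396 -0.0015976   0.13110544] [-3.13283275 -0.00441887 -0.30018056] [0.86517553 9.20204889 9.44942656] [ 1.86072822 -0.14636513 -0.4183447 ] 0.027557292310531674
```

View pics/c6.png

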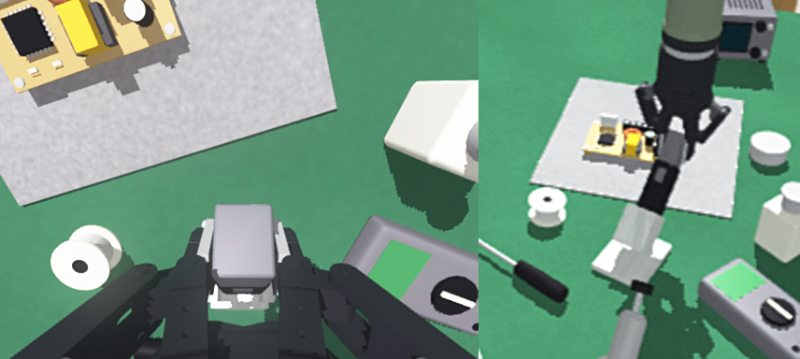

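>>> arm_command --rows '[[0, [0, 0.1, 0.7], 0], [0, [-0.2, -0.8, 1.7], 0], [0, [-0.5, -1.8, 2.6], 0], [0, [-0.9, -2.9, 3.4], 0], [0, [-0.9, -2.9, 3.4], 0], [0, [-0.9, -2.9, 3.4], 0]]' --grip_force 20

```text
clock: 8.25
ee_pos: [0.5781, -0.0351, 0.163]
eef_rot: [3.139, -0.002, -0.298]
ft_force: [0.1, -0.4, -2.7]
width: 0.0275
```

```bash
python3 look.py c7
```

```text
8.25 [ 0.57811068 -0.0350658   0.16299229] [ 3.13946769e+00 -1.75910388e-03 -2.98367926e-01] [ 0.13731543 -0.35881899 -2.65641004] [0.03058259 0.02159185 0.02889357] 0.027457437463170323
```

View pics/c7.png

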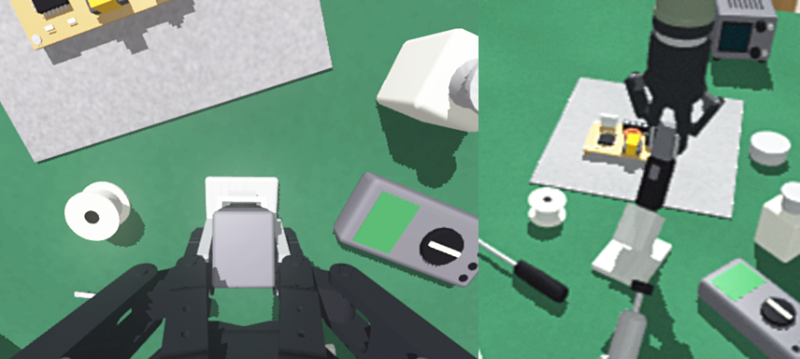

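>>> arm_command --rows '[[0, [-0.3, -1.1, 0.6], 0], [0, [-0.7, -2.4, 1.0], 0], [0, [-1.1, -3.7, 1.3], 0], [0, [-1.1, -3.7, 1.3], 0], [0, [-1.1, -3.7, 1.3], 0]]' --grip_force 20

```text
clock: 8.9
ee_pos: [0.5669, -0.0714, 0.176]
eef_rot: [3.14, -0.001, -0.298]
ft_force: [0.1, 1.4, -1.6]
width: 0.0273
```

```bash
python3 look.py c8
python3 - <<'E'
import pickle,cv2
D=pickle.load(open('c8.pkl','rb'))
a=cv2.resize(D['wrist']['pixels'][180:330,160:340,::-1],None,fx=2.2,fy=2.2,interpolation=cv2.INTER_CUBIC)
b=cv2.resize(D['side']['pixels'][110:260,240:360,::-1],None,fx=2.2,fy=2.2,interpolation=cv2.INTER_CUBIC)
import numpy as np
cv2.imwrite('pics/c8z.png',np.hstack([a,b]))
E
```

```text
8.9 [ 0.5669334  -0.07136627  0.17595522] [ 3.14010289e+00 -9.01538919e-04 -2.98109631e-01] [ 0.13116019  1.44608406 -1.64704243] [0.26812759 0.04240675 0.00831786] 0.02725681017777339
```

View pics/c8.png

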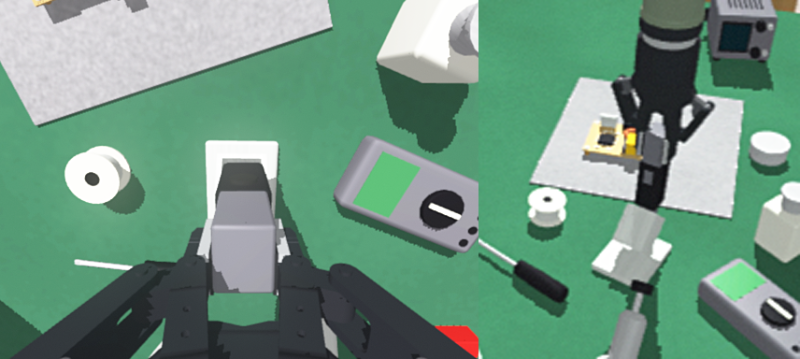

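View pics/c8z.png

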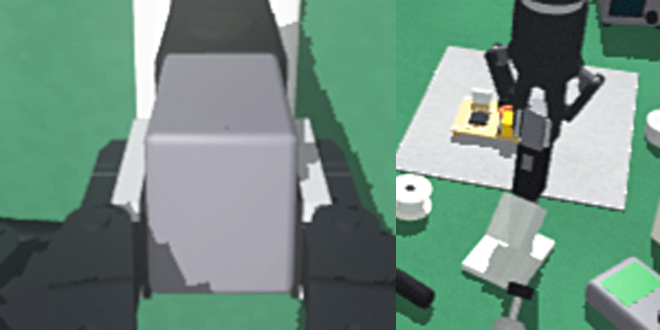

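```bash
cat > tilt.py <<'E'
from h import *
from scipy.optimize import least_squares
yw=-0.298+np.pi/2
d=np.array([np.cos(yw),np.sin(yw),0]);e=np.array([np.cos(yw-np.pi/2),np.sin(yw-np.pi/2),0]);k=np.array([0,0,1.])
def M(p,x,y,s,roll=True):
    # p: lens-origin pos(3), theta (lean toward +d), phi (lean toward e)
    ax=np.sin(p[3])*d+np.cos(p[3])*k; ax=ax+np.tan(p[4])*e; ax/=np.linalg.norm(ax)
    ex=-np.cos(p[3])*d+np.sin(p[3])*k; ey=np.cross(ax,ex)
    return p[:3]+x*ex+y*e+s*ax
def fit(obs,p0,phi=False):
    # obs: list of (cam,(x,y,s),px)
    def f(q):
        p=np.r_[q,0] if not phi else q
        return np.concatenate([proj(c,M(p,*m))-px for c,m,px in obs]+([[q[4]*100]] if phi else []))
    s=least_squares(f,p0 if phi else p0[:4]);return s.x,np.round(s.fun,1)
E
python3 - <<'E'
from tilt import *
import pickle
D=pickle.load(open('c8.pkl','rb'));w=D['wrist']
z=lambda u,v:np.array([(u+.5)/2.2-.5+160,(v+.5)/2.2-.5+180])
o=[(w,(-.017,-.014,.135),z(148,135)),(w,(-.017,.014,.135),z(293,135)),(w,(.017,-.014,.135),z(148,293)),(w,(.017,.014,.135),z(296,290)),(w,(-.017,-.014,.088),z(165,53)),(w,(-.017,.014,.088),z(278,53))]
g=env.state()['ee_pos']+[0,0,.011]
print(fit(o,[g[0],g[1],g[2]-.115,0,0]),g)
E
```

```text
(array([ 0.56640558, -0.07265206,  0.0682612 ,  0.05446713]), array([-1.2, -0.2,  1.9, -0.1,  1.2, -0.6, -1.9,  0.8,  0.4,  0.1, -0.7,
        0.1])) [ 0.56714681 -0.07098523  0.18683831]
```

>>> arm_command --rows '[[0, [-0.2, -0.6, 0], 0], [0, [-0.2, -0.6, 0], 0], [0, [-0.1, 0, 1], 0], [0, [0.2, 1, 3], 0], [0, [0.6, 2, 5], 0], [0, [0.6, 2, 5], 0], [0, [0.6, 2, 5], 0]]' --grip_force 20

```text
clock: 9.75
ee_pos: [0.573, -0.0505, 0.2256]
eef_rot: [3.14, -0.001, -0.297]
ft_force: [0.1, -0.3, -2.1]
width: 0.0272
```

```bash
python3 look.py c9
python3 - <<'E'
import pickle,cv2
D=pickle.load(open('c9.pkl','rb'))
a=cv2.resize(D['wrist']['pixels'][180:330,160:340,::-1],None,fx=2.2,fy=2.2,interpolation=cv2.INTER_CUBIC)
b=cv2.resize(D['side']['pixels'][90:240,240:360,::-1],None,fx=2.2,fy=2.2,interpolation=cv2.INTER_CUBIC)
import numpy as np
cv2.imwrite('pics/c9z.png',np.hstack([a,b]))
E
```

```text
9.75 [ 0.572982   -0.05053696  0.22564961] [ 3.13994652e+00 -8.96078463e-04 -2.96538356e-01] [ 0.10920989 -0.2580188  -2.1347668 ] [-0.01963127  0.03201037 -0.00554042] 0.027224733013699008
```

View pics/c9z.png

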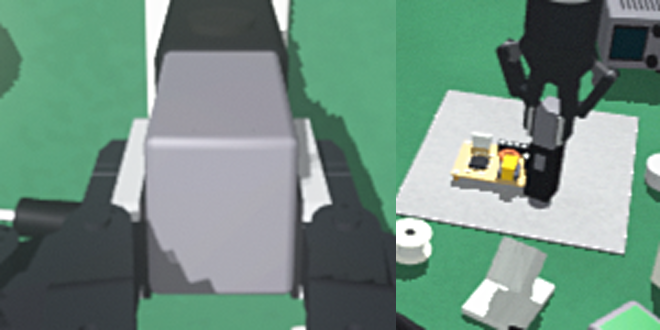

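Run:
```python
from tilt import *
import pickle
D=pickle.load(open('c9.pkl','rb'));w=D['wrist']
z=lambda u,v:np.array([(u+.5)/2.2-.5+160,(v+.5)/2.2-.5+180])
o=[(w,(-.017,-.014,.135),z(148,140)),(w,(-.017,.014,.135),z(293,140)),(w,(.017,-.014,.135),z(147,292)),(w,(.017,.014,.135),z(296,291)),(w,(-.017,-.014,.088),z(165,52)),(w,(-.017,.014,.088),z(278,52))]
g=env.state()['ee_pos']+[0,0,.011]
print(fit(o,[g[0],g[1],g[2]-.115,0,0]),g)
D4=pickle.load(open('c4.pkl','rb'))
im=D4['wrist']['pixels'][60:140,30:130,::-1]
cv2.imwrite('pics/chip4.png',cv2.resize(im,None,fx=6,fy=6,interpolation=cv2.INTER_CUBIC))
im=D['top']['pixels'][140:205,155:215,::-1]
cv2.imwrite('pics/chip9t.png',cv2.resize(im,None,fx=8,fy=8,interpolation=cv2.INTER_CUBIC))
```

```text
(array([ 0.57321095, -0.04921643,  0.11720338,  0.02662725]), array([-1.1, -0.3,  1.8, -0.2,  1.8,  0.1, -2.4,  0.6,  0.4, -0.1, -0.7,
        0. ])) [ 0.571799   -0.05047946  0.23477771]
```

View pics/chip4.png

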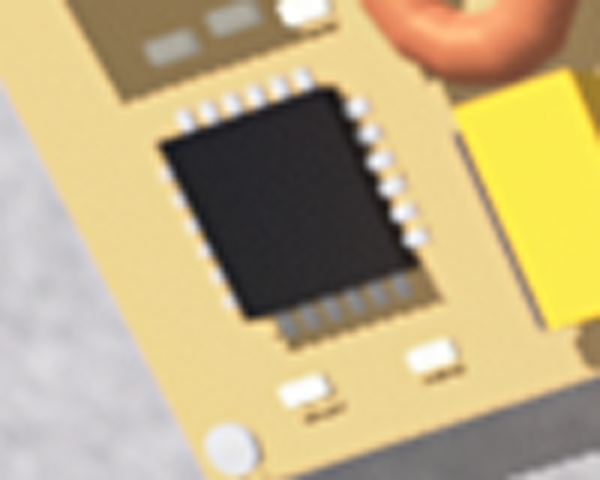

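View pics/chip9t.png

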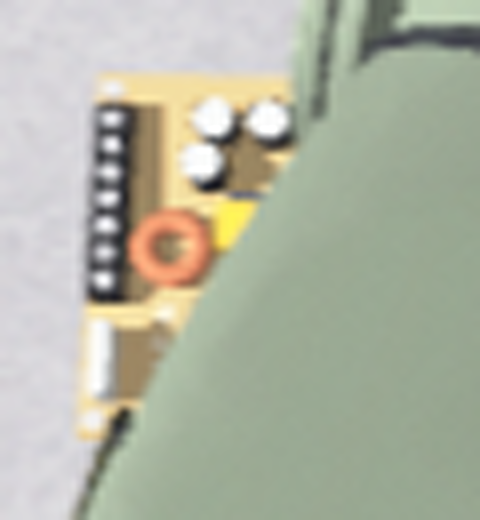

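Run:
```python
from h import *
import pickle
w=pickle.load(open('c4.pkl','rb'))['wrist'];w1=pickle.load(open('D1.pkl','rb'))['wrist']
D0=pickle.load(open('D0.pkl','rb'))
P=lambda u,v:np.array([(u+.5)/6-.5+30,(v+.5)/6-.5+60])
C=np.mean([P(160,145),P(335,87),P(418,265),P(245,322)],axis=0)
print(atz(w,C,.021)); print(tri([ray(w,C),ray(w1,(193/1.5,25/1.5)),ray(D0['top'],(183.3,184.3)),ray(D0['side'],(150+293/2.3,130+76/2.3))]))
q=[atz(w,P(*c),.021) for c in [(160,145),(335,87),(418,265),(245,322)]];print([round(np.linalg.norm(q[i]-q[i-1])*1e3,1) for i in range(4)])
```

```text
[0.46246694 0.163426   0.021     ]
(array([0.46161749, 0.16290562, 0.01949702]), [np.float64(0.0007391997312945267), np.float64(0.0007593824976167093), np.float64(0.002580146817558426), np.float64(0.0014198057806451053)])
[np.float64(27.3), np.float64(29.3), np.float64(27.1), np.float64(29.9)]
```

>>> arm_command --rows '[[0, [-0.5, 1, 0], 0], [0, [-1.6, 3, 0], 0], [0, [-3.1, 6, 0], 0], [0, [-5, 9.5, 0], 0], [0, [-6.9, 13, 0], 0], [0, [-8.6, 16.5, 0], 0], [0, [-10.2, 19.5, 0], 0], [0, [-11.1, 21.2, 0], 0]]' --grip_force 50

```text
clock: 10.7
ee_pos: [0.4594, 0.164, 0.2246]
eef_rot: [3.141, 0.002, -0.295]
ft_force: [1.1, -0.1, -2.0]
width: 0.0276
```

>>> arm_command --rows '[[0, [0, 0, -1], 0], [0, [0, 0, -2], 0], [0, [0, 0, -3], 0], [0, [0, 0, -4], 0], [0, [0, 0, -4.8], 0], [0, [0, 0, -4.8], 0], [0, [0, 0, -4.8], 0]]'

```text
clock: 11.4
ee_pos: [0.4621, 0.1615, 0.1771]
eef_rot: [3.141, 0.001, -0.298]
ft_force: [0.1, -1.0, -2.5]
width: 0.0274
```

```bash
python3 look.py c10
python3 - <<'E'
import pickle,cv2
D=pickle.load(open('c10.pkl','rb'))
a=cv2.resize(D['wrist']['pixels'][180:330,160:340,::-1],None,fx=2.2,fy=2.2,interpolation=cv2.INTER_CUBIC)
b=cv2.resize(D['side']['pixels'][90:200,240:330,::-1],(270,330),interpolation=cv2.INTER_CUBIC)
import numpy as np
cv2.imwrite('pics/c10z.png',np.hstack([a,b]))
b=cv2.resize(D['side']['pixels'][90:190,240:340,::-1],(600,600),interpolation=cv2.INTER_CUBIC)
cv2.imwrite('pics/c10s.png',b)
E
```

```text
11.4 [0.46207272 0.16152143 0.17712762] [ 3.14130849e+00  5.27448573e-04 -2.97996119e-01] [ 0.07956473 -1.00467019 -2.51102883] [-0.02660521  0.01672284  0.05265409] 0.027415779448431696
```

View pics/c10z.png

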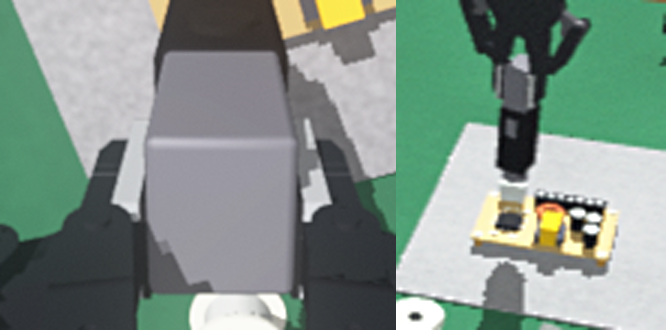

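View pics/c10s.png

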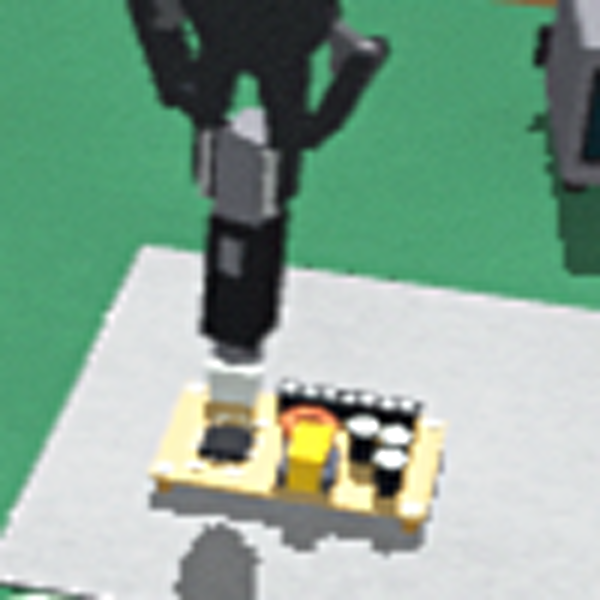

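Run:
```python
from tilt import *
import pickle
D=pickle.load(open('c10.pkl','rb'));w=D['wrist'];s=D['side']
z=lambda u,v:np.array([(u+.5)/2.2-.5+160,(v+.5)/2.2-.5+180])
o=[(w,(-.017,-.014,.135),z(148,140)),(w,(-.017,.014,.135),z(293,140)),(w,(.017,-.014,.135),z(147,292)),(w,(.017,.014,.135),z(296,291)),(w,(-.017,-.014,.088),z(165,52)),(w,(-.017,.014,.088),z(278,52))]
g=env.state()['ee_pos']+[0,0,.011]
p,f=fit(o,[g[0],g[1],g[2]-.115,0,0]);print(p,f,g)
S=lambda X:(proj(s,X)-[240,90])*6
L=p[:3]
print('lens',S(L),'chip',S([.462,.163,.021]))
for a in range(0,360,45): print(np.round(S(L+.014*np.array([np.cos(np.radians(a)),np.sin(np.radians(a)),0]))),end=' ')
P=np.r_[p,0]
print();print([np.round(S(M(P,x,y,q))) for q in (.014,.088,.135) for x in (-.017,.017) for y in (-.017,.017)])
```

```text
[0.46238719 0.163003   0.06869546 0.02522793] [-1.2 -0.3  1.7 -0.2  1.9  0.1 -2.3  0.6  0.5 -0.1 -0.6 -0. ] [0.46256133 0.16187873 0.18904841]
lens [228.46763993 364.34217241] chip [222.77323807 436.86565731]
[254. 368.] [250. 357.] [234. 351.] [214. 352.] [203. 360.] [207. 371.] [223. 378.] [243. 377.] 
[array([218., 319.]), array([273., 338.]), array([187., 346.]), array([243., 365.]), array([227., 197.]), array([285., 214.]), array([196., 222.]), array([254., 241.]), array([234., 114.]), array([293., 131.]), array([201., 138.]), array([261., 156.])]
```

Run:
```python
import pickle,cv2
D=pickle.load(open('c10.pkl','rb'))
b=cv2.resize(D['side']['pixels'][105:172,265:300,::-1],None,fx=8.9,fy=8.9,interpolation=cv2.INTER_LINEAR)
c=cv2.resize(D['top']['pixels'][130:200,150:215,::-1],(440,596))
import numpy as np
cv2.imwrite('pics/c10s2.png',np.hstack([b,c[:b.shape[0]]]))
print(b.shape)
```

```text
(596, 312, 3)
```

View pics/c10s2.png

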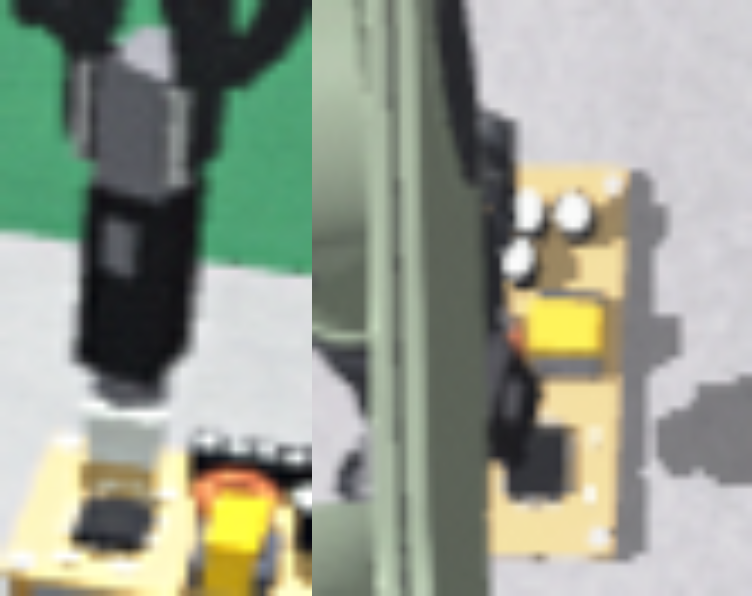

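Run:
```python
from tilt import *
import pickle
D=pickle.load(open('c10.pkl','rb'));w=D['wrist'];s=D['side']
z=lambda u,v:np.array([(u+.5)/2.2-.5+160,(v+.5)/2.2-.5+180])
S=lambda u,v:np.array([(u+.5)/8.9-.5+265,(v+.5)/8.9-.5+105])
o=[(w,(-.017,-.014,.135),z(148,140)),(w,(-.017,.014,.135),z(293,140)),(w,(.017,-.014,.135),z(147,292)),(w,(.017,.014,.135),z(296,291)),(w,(-.017,-.014,.088),z(165,52)),(w,(-.017,.014,.088),z(278,52))]
# e dir: y positive = e ; side camera sees +x face(-u side)
q=[(s,(.017,-.017,.014),S(80,357)),(s,(.017,.017,.014),S(158,378)),(s,(-.017,.017,.014),S(188,352)),(s,(.017,-.017,.088),S(92,185)),(s,(.017,.017,.088),S(168,200)),(s,(-.017,.017,.088),S(203,180))]
g=env.state()['ee_pos']
p0=[g[0],g[1],g[2]-.104,0,0]
for n,oo in (('wrist',o),('side',q),('both',o+q)):
    p,f=fit(oo,p0,True);print(n,np.round(p,4),f)
print(g,'d',d,'e',e)
```

```text
wrist [ 0.4625  0.163   0.0687  0.0252 -0.0007] [-1.2 -0.3  1.7 -0.2  1.9  0.1 -2.3  0.6  0.5 -0.1 -0.6 -0.  -0.1]
side [ 0.4451  0.283   0.0048  0.0898 -0.0026] [-0.5 -0.3 -0.9  0.1  0.2 -0.5  0.1 -0.1  0.3  0.9  0.8 -0.1 -0.3]
both [ 0.4635  0.1655  0.0714  0.0178 -0.0024] [-2.1 -0.5  2.6 -0.4  1.1  1.2 -1.6  1.8  0.1 -1.6  0.1 -1.5 -1.9  2.
 -1.3  2.8  0.4  1.1 -1.9  0.7 -0.7  2.1  0.5 -0.1 -0.2]
[0.46256133 0.16187873 0.17804841] d [0.29360894 0.95592562 0.        ] e [ 0.95592562 -0.29360894  0.        ]
```

Run:
```python
import pickle,cv2
D=pickle.load(open('c10.pkl','rb'))
b=cv2.resize(D['wrist']['pixels'][100:330,170:340,::-1],None,fx=2.6,fy=2.6,interpolation=cv2.INTER_CUBIC)
b=cv2.convertScaleAbs(b,alpha=1.6,beta=20)
cv2.imwrite('pics/c10w.png',b)
```

```text
(no output)
```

View pics/c10w.png

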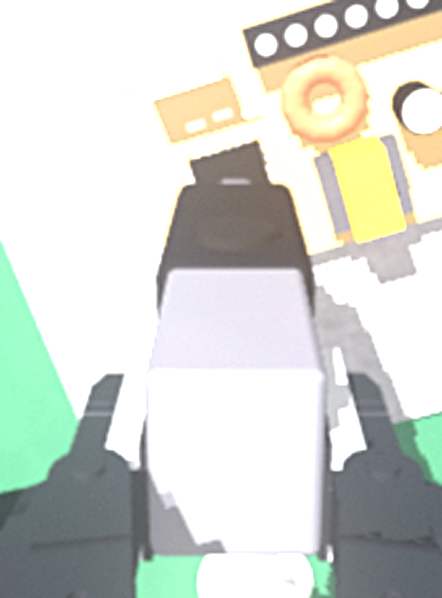

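Run:
```python
from tilt import *
import pickle
D=pickle.load(open('c10.pkl','rb'));w=D['wrist'];s=D['side']
z=lambda u,v:np.array([(u+.5)/2.6-.5+170,(v+.5)/2.6-.5+100])
o=[(w,(-.017,-.014,.135),z(149,368)),(w,(-.017,.014,.135),z(322,368)),(w,(.017,-.014,.135),z(149,555)),(w,(.017,.014,.135),z(325,553)),(w,(-.017,-.014,.088),z(168,269)),(w,(-.017,.014,.088),z(304,269)),
(w,(-.017,-.017,.014),z(179,184)),(w,(-.017,.017,.014),z(290,184))]
g=env.state()['ee_pos']
p0=[g[0],g[1],g[2]-.104,0,0]
p,f=fit(o,p0,True);print(np.round(p,4),f)
p,f=fit(o[4:],p0,True);print(np.round(p,4),f)
print('chip corners', [np.round((proj(w,[.462+a*.014,.163+b*.014,.021])-[170,100]+.5)*2.6) for a,b in ((1,1),(-1,1),(1,-1),(-1,-1))])
print(atz(w,z(258,143),.021),atz(w,z(190,157),.021))
```

```text
[0.4622 0.1636 0.0704 0.033  0.0033] [-1.4  0.3  2.   0.4  1.2 -0.5 -1.9  0.4  0.6 -0.8 -0.9 -0.7 -0.1  0.5
  0.4  0.5  0.3]
[0.4626 0.1648 0.073  0.0259 0.0036] [ 0.2 -0.  -0.4  0.  -0.3 -0.   0.7  0.   0.4]
chip corners [array([260., 143.]), array([190., 164.]), array([280., 211.]), array([212., 231.])]
[0.47546016 0.17708165 0.021     ] [0.44909917 0.17947128 0.021     ]
```

>>> arm_command --rows '[[0, [0, 0, -0.3], 0], [0, [0, 0, -0.5], 0], [0, [0, 0, -0.5], 0], [0, [0, 0, -0.5], 0], [0, [0, 0, -0.5], 0], [0, [0, 0, -0.5], 0]]' --grip_force 50

```text
clock: 12.15
ee_pos: [0.462, 0.1619, 0.1725]
eef_rot: [-3.142, -0.0, -0.297]
ft_force: [-0.3, 0.2, -2.0]
width: 0.0272
```

```bash
python3 look.py c11
```

```text
12.15 [0.46202889 0.16193534 0.17253356] [-3.14151861e+00 -1.45025206e-04 -2.97169188e-01] [-0.25551283  0.2130779  -2.00409157] [ 0.00399216  0.00234299 -0.00874602] 0.027200817189792992
```

View pics/c11.png

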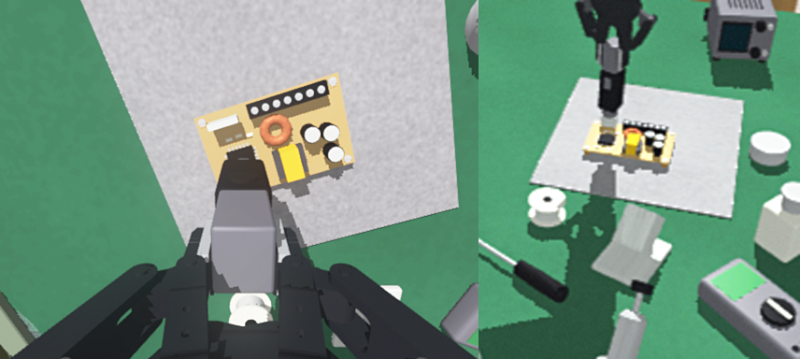

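The picture shows the microscope upright over the chip. The wrist view has it at about (245,230) and the side view at about (610,95), with a clear gap above the board. The bystanders have not moved, so I'm handing in.

```bash
python3 -c "
from station import env
s=env.state();print(abs(s['qd']).max());print(env.sign_off())"
```

```text
0.001968468479588104
the job is handed in; nothing more can be done
None
```

I gripped the microscope by its tail and drew it clear of the holder. I turned it upright by pivoting the nose against the holder's mouth, because it did not swing down on its own at the lightest grip. I then carried it over the chip and handed in at about 12 s, still holding it with a 50 N grip.

**Last checks:** The last full fit, made before a final 5 mm drop, put the lens about 1–3 mm sideways of the chip's centre. After that drop I take the lens to be about 46 mm above the chip (roughly 41–52 mm). The axis is about 0.03 rad from vertical, the joints were at rest, and the jaws stood 27 mm apart. The bystanders look unmoved in the pictures.

**What disagreed:**
- **Lens height:** The side camera put the lens about 5–8 mm higher than the wrist camera did.
- **Tilt:** On its own the side view gave 0.09 rad, but that fit is poorly constrained. Both readings are still within tolerance.
- **Catch on the holder:** While I was putting the nose back into the sleeve to turn it, the body's shoulder caught on the mouth with about 13 N. I backed off and pivoted from there.

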